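# Load the winder core and poise its clamping cap

### The job

Fit the yellow core onto the winder's upright spindle, flange down and fully home, and let go of it. Then pick up the clamping cap with the orange bar, carry it over the patch panel and hold it still just above the brass blade on top of the spindle, centred, level, with the bar in line with the blade and about 10 mm of air underneath; it must not touch the winder or the core. Finish while still holding the cap there; keep everything off the patch panel and leave the other things on the bench where they are.

Things in the scene. Friction and masses are not known exactly. Their poses are not given: they have to be found in the camera images.
- core: Yellow plastic take-up core (70 to 140 g), loose, upright on the mat: tube of outside diameter 40 mm, straight through bore 22 mm, at its foot a round flange of diameter 70 mm, 5 mm thick; 60 mm tall in all. Origin: centre of its underside, z up along the bore. Round: its yaw does not matter. Can be gripped across the 40 mm tube from above.
- cap: Clamping cap (100 to 200 g), loose, upright on the mat. Square boss 32 mm wide, 0 to 16 mm above its underside, with a slot 16 x 8 mm, 13 mm deep, in the underside; round aluminium flange, diameter 66 mm, from 16 to 22 mm; orange grip bar 44 mm long, 14 mm wide, from 22 to 52 mm. Origin: centre of the underside; x along bar and slot (a half turn is the same), z up.
- winder: Grey winder, fixed, across the panel from the mat (left or right). Base 130 mm wide, 35 mm high, from -90 to +130 mm along its x. Origin: on the bench, on the spindle's axis; z up, x along the base's long side towards two guide pins (top 70 mm above the bench, 113 mm from the axis). Steel spindle of diameter 16 mm rises to 99 mm above the bench, with a brass blade on top.
- spindle_seat (a point): Point on the spindle's axis on top of the winder's dark disc (diameter 90 mm), 41 mm above the bench, where the core's underside rests when fully home. Axes as the winder's.
- blade_tip (a point): Centre of the top of the brass blade, on the spindle's axis, 111 mm above the bench. The blade is 14 mm long along x (the winder's x), 6 mm wide, 12 mm high; z up.
- panel: White patch panel with black port blocks, fixed, standing on edge on two feet between the mat and the winder: 482 mm long, about 25 mm thick, its top edge 100 mm above the bench. Origin: on the bench under its middle; x along its length, z up.
- mat: Blue mat fixed on the bench, 260 x 220 mm, 3 mm thick: core and cap start on it, about 100 to 200 mm apart. Origin: centre of its underside, x along the long side.
- converter: Bystander: blue metal box 75 x 100 mm, 24 mm high, loose. Origin: centre of its underside.
- adapter: Bystander: black power adapter 55 x 85 mm, 30 mm high, loose. Origin: centre of its underside.
- screwdriver: Bystander: screwdriver 180 mm long lying on the bench, loose. Origin: at the tool, underside; x along the shaft to the tip.
- screw_cup: Bystander: small green cup, diameter 60 mm, 50 mm high, loose. Origin: centre of its underside.
There are look-alikes about, which are no part of the job. Of the things shaped like the cap, the aluminium one is meant. Several things have the shape of the core; the one meant has the colours described above.

How it is judged:
By the outcome, as a careful person would: the job done as asked, in the order asked, and still so for the second after the job is handed in, while the arm keeps its last pose, push and grip.
It also fails if it takes over 64 s, if anything falls off the work surface, if the arm or the gripper's body presses on something with over 40 N, if the wrist force passes 120 N, or if a joint passes its speed limit or range.

### The arm

A 6-joint arm with a two-finger parallel gripper is mounted at the origin on the work surface. World frame = base frame: x ahead of the robot, y to its left, z up, the work surface at z = 0. Lengths are in m, angles in rad, forces in N, time in s.
With the tool pointing down it reaches from about 0.25 to 0.725 m from the base axis. Payload 4 kg.
Tool frame: the origin (TCP) lies midway between the tips of the shut fingers; the grasp point (between the pads) lies 19 mm behind it; z points along the fingers, y is the direction in which the jaws open and shut (so a half turn about z gives the same grasp; the last joint's range is limited). The gripper opens to 85 mm and grips with 20 to 120 N. Pads are 22 mm wide; open, the fingers measure 114 mm over their backs; the gripper's body (76 mm by 85 mm) begins 54 mm behind the grasp point. The pads swing forward as they close: fully open they stand 13 mm farther back than shut.
Start: joints at [1.203, 0.241, 0.005, 1.335, 0, 1.571], TCP at [0.18, 0.467, 0.231] pointing down, gripper open.
Joint ranges: [-2.72, 2.72], [-1.05, 1.87], [-1.09, 1.28], [-1.99, 2.15], [-1.42, 1.44], [-3.14, 3.14]. Speed limits (rad/s): [2.79, 2.79, 3.14, 3.14, 3.14, 3.14].

### API

Orientations are given as a unit quaternion [x, y, z, w].
In Python, from workcell import bot, vision gives the robot as it stands. The module is installed in compiled form; this text tells all that it offers.
- The arm moves only by the tool send_rows, never from a script. Its argument "targets" is a list that holds one entry, the list of rows, each a list of 5 numbers: the shift along the world's x, y, z in cm, then the turn about the world's z in rad, then the finger opening in cm, from 0 to 8.54. A call has 1 to 12 rows; each row is the pose to reach, as a shift and turn from the pose commanded when the call began; what a row does not reach only later rows make up. A row lasts 1/8 s, in which the tool goes at most 62.5 mm and 10.7 degrees, less where a joint would pass 70% of its speed; a pose out of reach is approached as far as the arm can. A call with a gripper value outside its range is refused whole. The fingers move at their own pace and stop on an object; the grip force is fixed at half the most. Time passes only in rows, so rows that repeat a pose let the fingers close. It gives the time, the measured TCP pose, the force and the opening at its end, in the units of the state.
- bot.get_obs(): the state, without advancing time (a new reading comes with each control period).
- vision.camera(name): name is "scene" or "top" or "wrist"; returns the picture (384x512x3 uint8, red, green, blue); there is no depth.
- vision.get_calibration(name): a dict with "vertical_fov" (degrees; the focal length in pixels is half the picture's height over the tangent of half this angle, whatever the lens; pixels are square), "cx", "cy" (the principal point, pixels), "k1" (the pictures are not rectified: a ray, as slopes to the right and down, at radius r is drawn at 1 + k1 r^2 times it, then the intrinsics apply), "rvec" (rotation vector, rad) and "tvec" (3), from world to camera coordinates, as OpenCV has them; the wrist camera has in their place "T_tool_cam" (4x4, takes a point from camera to tool coordinates, whose origin is the TCP and whose axes are the flange's). Camera axes: x right, y down, z forward; pixel columns grow to the right and rows downward; lengths in m; the calibration is good to about 2 mm. A picture is of the moment at which its call begins: read the wrist's pose just before it. get_calibration takes no time and is no camera call.
- bot.job_done(): hands the job in, once; it reports no verdict.
Trained networks look in the newest picture that a camera, given by its name, has taken for a name from the list of things; names that differ only in an ending like _2 or _b are one class to them, and where a whole thing is asked for, a point or a joint stands for the part that bears it (a point fixed in the world has none). Each returns a list of dicts, best first, with "score" (0 to 1); they miss things now and then, are a little off and sometimes report something else, mostly with a low value. They report only what shows in the picture. A call takes as long as a camera call. They do not tell look-alikes from the thing itself.
- vision.boxes_of(target, camera): "uv" ([column, row] in pixels, amid what is visible of it).
The state is a dict: "clock": time; "joint_pos": joint angles; "joint_vel": joint speeds; "tau": joint torques, N m; "eef_pos": TCP position; "tool_rot": TCP orientation; "ft_force": force on the tool from outside, world axes, zero at the start; "ft_torque": the same for the moment, N m; "grip_width": finger opening in m.
Only numpy, scipy, OpenCV 4.12 (cv2) and the standard library are available. Lean on these libraries where they do the work, as an engineer would, in place of code of your own. Each camera call takes 0.05 s, during which the arm holds its last target.

## Working session

There is one attempt and no reset: what is moved stays moved. The work goes in short steps, Python scripts to look and compute and a tool call to move; the robot and the scene stay as the last step left them, time stands still between calls to the robot, and variables do not carry over. Pictures are saved under pics/ and viewed, and the job is handed in when it is done.

Besides the shell and the picture viewer there is one more tool, called after "Request:" in YAML: its name, and indented under it one key for each argument. send_rows: Moves the arm, as the interface text tells. Its arguments: {"type":"object","properties":{"targets":{"type":"array"}},"required":["targets"]}

```bash
mkdir -p pics; cat > h.py <<'E'
import numpy as np, cv2, json
from scipy.spatial.transform import Rotation as R
from workcell import bot, vision
def K(c):
    f=192/np.tan(np.radians(c["vertical_fov"])/2)
    return np.array([[f,0,c["cx"]],[0,f,c["cy"]],[0,0,1]])
def ext(name,obs=None):
    c=vision.get_calibration(name)
    if name!="wrist":
        Rm=cv2.Rodrigues(np.array(c["rvec"],float))[0]; t=np.array(c["tvec"],float).ravel()
    else:
        T=np.eye(4);T[:3,:3]=R.from_quat(obs["tool_rot"]).as_matrix();T[:3,3]=obs["eef_pos"]
        W=np.linalg.inv(T@np.array(c["T_tool_cam"])); Rm=W[:3,:3];t=W[:3,3]
    return c,Rm,t
def proj(P,name,obs=None):
    c,Rm,t=ext(name,obs); P=np.atleast_2d(np.array(P,float))
    return cv2.projectPoints(P,cv2.Rodrigues(Rm)[0],t,K(c),np.array([c["k1"],0,0,0.]))[0][:,0]
def back(uv,z,name,obs=None):
    c,Rm,t=ext(name,obs); uv=np.atleast_2d(np.array(uv,float))
    n=cv2.undistortPoints(uv[:,None],K(c),np.array([c["k1"],0,0,0.]))[:,0]
    d=np.c_[n,np.ones(len(n))]@Rm; o=-Rm.T@t
    return o+d*((z-o[2])/d[:,2])[:,None]
def snap(name,fn):
    o=bot.get_obs(); im=vision.camera(name); cv2.imwrite("pics/"+fn,im[:,:,::-1]); return o,im
E
python3 - <<'E'
from h import *
for n in("top","scene","wrist"):
    o,im=snap(n,n+"0.png"); print(n,vision.get_calibration(n))
    if n!="wrist":
        for t in("core","cap","winder","panel","mat","converter","adapter","screwdriver","screw_cup","blade_tip"):
            print(t,[(np.round(b["uv"]).tolist(),round(b["score"],2)) for b in vision.boxes_of(t,n)])
print(o)
E
```

```text
top {'vertical_fov': 47.6940846113594, 'cx': 253.69461946821426, 'cy': 196.96012494257744, 'k1': -0.13525680001347035, 'rvec': array([ 2.19728662, -2.16031257,  0.11825531]), 'tvec': array([-0.00970108,  0.54968067,  1.31153134])}
core [([334.0, 180.0], 0.73), ([282.0, 177.0], 0.72), ([348.0, 138.0], 0.71), ([168.0, 192.0], 0.2)]
cap [([367.0, 270.0], 0.81), ([346.0, 225.0], 0.74), ([205.0, 135.0], 0.6)]
winder [([168.0, 192.0], 0.65)]
panel [([250.0, 173.0], 0.66)]
mat [([337.0, 205.0], 0.74), ([171.0, 194.0], 0.22)]
converter [([209.0, 137.0], 0.83), ([248.0, 175.0], 0.49)]
adapter [([307.0, 135.0], 0.98)]
screwdriver [([90.0, 218.0], 0.64)]
screw_cup [([415.0, 210.0], 0.65)]
blade_tip [([170.0, 189.0], 0.88)]
scene {'vertical_fov': 46.20543491442656, 'cx': 256.71223106070124, 'cy': 190.65518763494012, 'k1': -0.031220213199630607, 'rvec': array([ 1.46033772,  2.35431799, -0.69062263]), 'tvec': array([ 0.24688269, -0.3584897 ,  1.78319278])}
core [([144.0, 217.0], 0.85), ([226.0, 213.0], 0.74), ([181.0, 192.0], 0.57)]
cap [([196.0, 155.0], 0.77), ([219.0, 131.0], 0.69), ([198.0, 126
[... 844 characters left out ...]
00]])}
{'clock': 1.1, 'joint_pos': array([1.20301510e+00, 2.40574956e-01, 5.02809669e-03, 1.33517874e+00,
       4.74069939e-05, 1.57081493e+00]), 'joint_vel': array([-1.80100458e-05,  4.55629149e-04, -5.01152987e-04, -3.41383689e-05,
       -7.55845475e-05,  1.53086595e-03]), 'tau': array([ 4.47982711e-04, -3.72224665e+01,  2.52693307e+01,  1.33926322e-03,
        2.26923562e-04, -2.90963584e-06]), 'eef_pos': array([0.17976746, 0.46658944, 0.23132973]), 'tool_rot': array([ 1.82865105e-01,  9.83138012e-01,  3.91020090e-05, -1.68376785e-05]), 'ft_force': array([-0.15853377, -0.42814726, -1.05037629]), 'ft_torque': array([0.01262697, 0.00723218, 0.09164016]), 'grip_width': 0.08517976987737594}
```

View pics/top0.png

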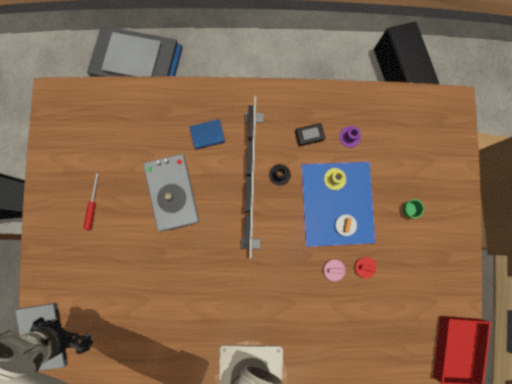

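View pics/scene0.png

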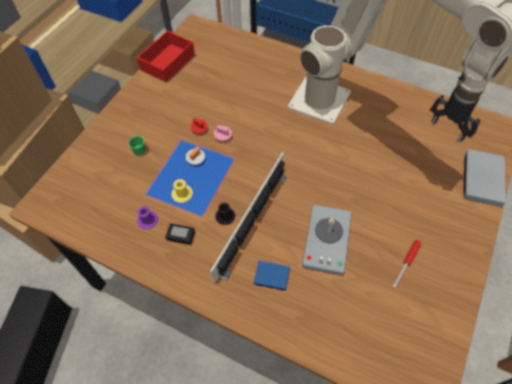

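View pics/wrist0.png

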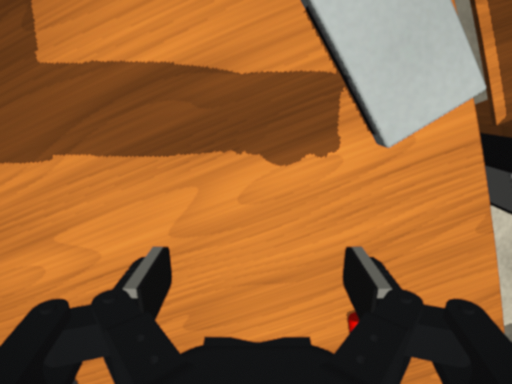

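The top picture shows the yellow core near (335,179), the white/orange cap near (346,225) on the mat, and the winder spindle near (168,196) beyond the panel (column 252). The black, purple, pink and red items are look-alikes. Next I'll get metric estimates.

```bash
python3 - <<'E'
from h import *
top=cv2.imread("pics/top0.png");sc=cv2.imread("pics/scene0.png")
def up(im,x0,x1,y0,y1,s):return cv2.resize(im[y0:y1,x0:x1],None,fx=s,fy=s,interpolation=cv2.INTER_CUBIC)
cv2.imwrite("pics/c1.png",np.hstack([up(top,300,380,155,250,6)]))
cv2.imwrite("pics/c2.png",up(top,135,210,145,240,6))
cv2.imwrite("pics/c3.png",up(sc,295,365,195,280,6))
cv2.imwrite("pics/c4.png",up(sc,165,215,135,210,7))
for n,im in(("top",top),("scene",sc)):
    h=cv2.cvtColor(im,cv2.COLOR_BGR2HSV)
    m=cv2.inRange(h,(22,120,100),(35,255,255))
    nn,l,s,c=cv2.connectedComponentsWithStats(m)
    for i in range(1,nn):
        if s[i,4]>40: print(n,"yellow",s[i],c[i],back(c[i],.03,n))
    m=cv2.inRange(h,(3,120,140),(16,255,255))
    r=((300,380,200,250) if n=="top" else (180,212,140,170))
    mm=np.zeros_like(m);mm[r[2]:r[3],r[0]:r[1]]=m[r[2]:r[3],r[0]:r[1]]
    nn,l,s,c=cv2.connectedComponentsWithStats(mm)
    for i in range(1,nn):
        if s[i,4]>5: print(n,"orange",s[i],c[i],back(c[i],.055,n))
E
```

```text
top yellow [325 170  19  18 245] [334.12653061 178.45306122] [[ 0.6115721  -0.24928649  0.03      ]]
top orange [300 200  80  50 695] [345.07194245 233.16258993] [[ 0.4420889  -0.27769754  0.055     ]]
top orange [345 219   6  13  37] [347.27027027 224.81081081] [[ 0.46739048 -0.28443808  0.055     ]]
scene yellow [173 181  18  20 269] [181.18587361 191.39405204] [[ 0.62123379 -0.25164211  0.03      ]]
scene orange [187 140  25   9 117] [202.69230769 142.46153846] [[ 0.42255959 -0.27984935  0.055     ]]
scene orange [190 148   9  11  46] [194.04347826 152.54347826] [[ 0.47495942 -0.28448537  0.055     ]]
```

View pics/c1.png

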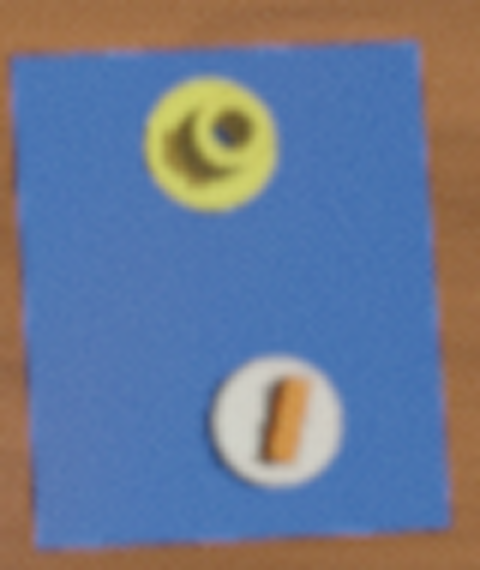

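View pics/c2.png

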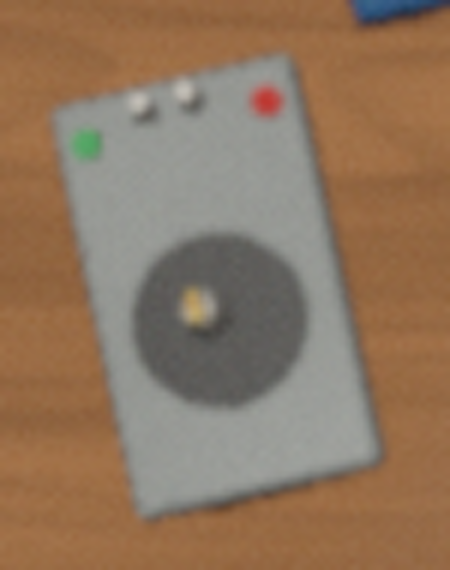

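View pics/c3.png

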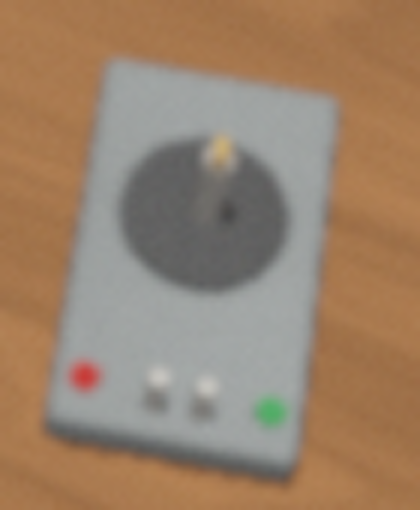

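View pics/c4.png

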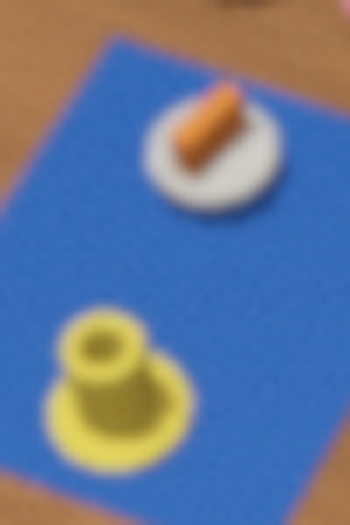

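```bash
python3 - <<'E'
from h import *
def s(d,o,k): return (np.array(d)+.5)/k-.5+np.array(o)
t=lambda d:s(d,(300,155),6)
w=lambda d:s(d,(135,145),6)
a=lambda d:s(d,(295,195),6)
b=lambda d:s(d,(165,135),7)
print("core flange top",back(t((211,144)),.008,"top"),"tube top",back(t((227,133)),.063,"top"))
print("core flange sc",back(b((120,409)),.0075,"scene"),"tube top",back(b((102,346)),.063,"scene"))
print("cap flange top",back(t((278,421)),.025,"top"),"sc",back(b((213,151)),.025,"scene"))
A=back(t([(295,377),(279,463)]),.055,"top");print("bar top",A,np.degrees(np.arctan2(*(A[0]-A[1])[[1,0]])))
A=back(b([(232,88),(190,145)]),.055,"scene");print("bar sc",A,np.degrees(np.arctan2(*(A[0]-A[1])[[1,0]])))
C=back(w([(52,108),(292,55),(384,462),(143,518)]),.035,"top");print(C)
for i,j in((0,3),(1,2),(0,1),(3,2)):
    print(np.degrees(np.arctan2(*(C[i]-C[j])[[1,0]])),np.linalg.norm(C[i]-C[j]))
u=(C[0]+C[1]-C[2]-C[3])/2;u/=np.linalg.norm(u)
print("yaw",np.degrees(np.arctan2(u[1],u[0])),"axis", C.mean(0)-.02*u)
print("disc",back(w((221,320)),.041,"top"),"tip",back(w((193,303)),.111,"top"))
C=back(a([(110,58),(338,98),(290,470),(45,425)]),.035,"scene")
u=(C[2]+C[3]-C[1]-C[0])/2;print(np.linalg.norm(u));u/=np.linalg.norm(u)
print("sc yaw",np.degrees(np.arctan2(u[1],u[0])),"axis", C.mean(0)-.02*u)
print("disc",back(a((204,214)),.041,"scene"),"tip",back(a((221,145)),.111,"scene"))
P=back(w([(142,103),(189,93)]),.07,"top");print("pins",P,P.mean(0))
P=back([(254,97),(251,256)],.1,"top");print("panel",P)
E
```

```text
core flange top [[ 0.61433081 -0.25567821  0.008     ]] tube top [[ 0.61229267 -0.25280724  0.063     ]]
core flange sc [[ 0.61537827 -0.25711174  0.0075    ]] tube top [[ 0.6149016  -0.25770685  0.063     ]]
cap flange top [[ 0.46855805 -0.28710781  0.025     ]] sc [[ 0.46940012 -0.2882399   0.025     ]]
bar top [[ 0.48984224 -0.289016    0.055     ]
 [ 0.44638587 -0.28079566  0.055     ]] -10.711675348252378
bar sc [[ 0.44858696 -0.28508885  0.055     ]
 [ 0.48890871 -0.28565206  0.055     ]] 179.1997485989793
[[0.64999531 0.34408374 0.035     ]
 [0.67949616 0.22009499 0.035     ]
 [0.47064233 0.16634836 0.035     ]
 [0.43977396 0.28862992 0.035     ]]
14.777309606612436 0.21741238196955298
14.431415023890812 0.2156585770219496
103.38362534112314 0.1274500330933965
104.16757483144742 0.12611754896228833
yaw 14.605062701020193 axis [0.5406232  0.24974615 0.035     ]
disc [[0.54099138 0.25084895 0.041     ]] tip [[0.54267682 0.25226145 0.111     ]]
0.22116504945777013
sc yaw 14.080038099217496 axis [0.54607239 0.25151232 0.035     ]
disc [[0.54417629 0.25137797 0.041     ]] tip [[0.5413201  0.25006885 0.111     ]]
pins [[0.64713935 0.28968845 0.07      ]
 [0.65256589 0.26605861 0.07      ]] [0.64985262 0.27787353 0.07      ]
panel [[0.84360892 0.00453934 0.1       ]
 [0.37185833 0.00552328 0.1       ]]
```

Estimates: the core is at (0.614,-0.256), the cap at (0.469,-0.287), the spindle at (0.542,0.251) with yaw about 14°. I'll fly over the winder first for a wrist view, then go to the core.

Request:
send_rows:
  targets:
    - [[36,-21.6,0,0.61,8.5],[36,-21.6,0,0.61,8.5],[36,-21.6,0,0.61,8.5],[36,-21.6,0,0.61,8.5],[36,-21.6,0,0.61,8.5],[36,-21.6,0,0.61,8.5],[36,-21.6,0,0.61,8.5],[36,-21.6,0,0.61,8.5],[36,-21.6,0,0.61,8.5],[36,-21.6,0,0.61,8.5]]

```text
clock: 2.4
eef_pos: [0.5387, 0.2514, 0.2314]
tool_rot: [-0.122, 0.993, 0.0, -0.0]
ft_force: [0.5, 0.4, 0.6]
grip_width: 0.0847
```

```bash
python3 - <<'E'
from h import *
o,im=snap("wrist","w1.png"); print(o["clock"],o["joint_pos"],o["eef_pos"],o["tool_rot"],o["ft_force"])
import pickle;pickle.dump(o,open("o1.pkl","wb"))
for t in ("blade_tip","winder"): print([(b["uv"],b["score"]) for b in vision.boxes_of(t,"wrist")])
print(proj([(.542,.251,.111),(.542,.251,.041)],"wrist",o))
E
```

```text
2.4 [4.36540656e-01 4.32281511e-01 2.77807388e-01 1.41673703e+00
 3.27955801e-04 1.92644116e-01] [0.53867578 0.25143512 0.23140625] [-1.21646200e-01  9.92573490e-01  9.17509213e-05 -2.47972559e-04] [0.48617907 0.36172876 0.56932522]
[([255.0, 182.4], 0.57)]
[([257.6, 181.2], 0.79)]
[[254.78920812 191.43804127]
 [255.17879834 174.02663201]]
```

View pics/w1.png

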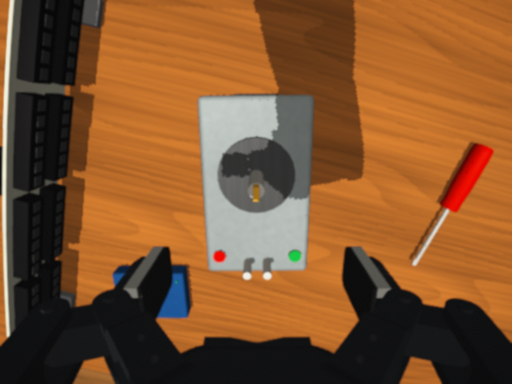

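The blade sits at about (256,192), the disc centre at (256,174), and the base is square to the image. This agrees with the estimate.

```bash
python3 - <<'E'
from h import *
import pickle;o=pickle.load(open("o1.pkl","rb"))
im=cv2.imread("pics/w1.png")
cv2.imwrite("pics/w1c.png",cv2.resize(im[85:290,190:320],None,fx=4,fy=4,interpolation=cv2.INTER_CUBIC)[:600*2][::1][:820])
c=cv2.resize(im[165:220,230:285],None,fx=10,fy=10,interpolation=cv2.INTER_CUBIC);cv2.imwrite("pics/w1d.png",c)
h=cv2.cvtColor(im,cv2.COLOR_BGR2HSV)[175:215,235:280]
m=cv2.inRange(h,(12,110,90),(32,255,255));nn,l,s,ce=cv2.connectedComponentsWithStats(m)
print(s,ce+[235,175])
yaw=R.from_quat(o["tool_rot"]).as_matrix()[:,1];print("tool y yaw",np.degrees(np.arctan2(yaw[1],yaw[0])))
E
python3 - <<'E'
import cv2;im=cv2.imread("pics/w1c.png");cv2.imwrite("pics/w1c.png",cv2.resize(im,None,fx=.73,fy=.73))
E
```

```text
[[   0    0   45   40 1691]
 [  18    9    7   18  109]] [[257.08397398 194.59727972]
 [255.69724771 192.99082569]]
tool y yaw 103.97423521343623
```

View pics/w1c.png

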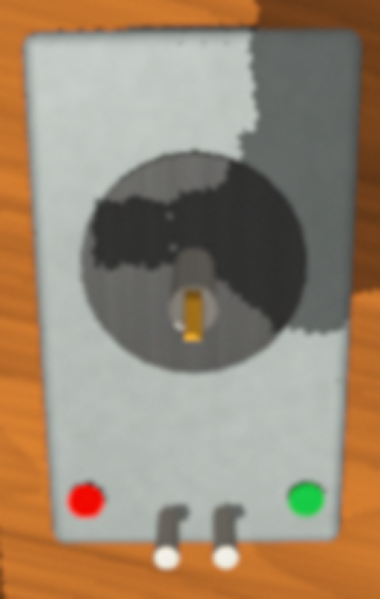

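View pics/w1d.png

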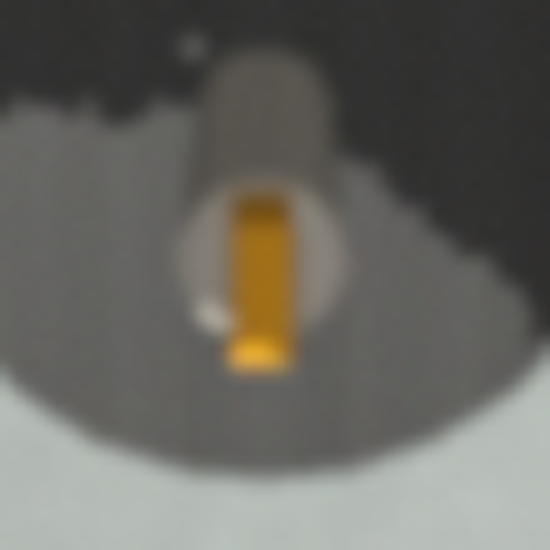

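```bash
python3 - <<'E'
from h import *
import pickle;o=pickle.load(open("o1.pkl","rb"))
f=lambda d,k=4*.73:(np.array(d,float)+.5)/k-.5+np.array([190,85])
print("tip",back((255.8,193.8),.111,"wrist",o))
print("spindle top circle",back((255.9,191.2),.099,"wrist",o))
print("disc",back(f((194,262)),.041,"wrist",o))
P=back(f([(166,557),(226,557)]),.07,"wrist",o);d=P[0]-P[1];print("pins",P.mean(0),np.degrees(np.arctan2(d[1],d[0]))-90, np.linalg.norm(d))
C=back(f([(25,35),(361,33),(340,541),(55,542)]),.035,"wrist",o)
for i,j in((3,0),(2,1)):
    d=C[i]-C[j];print(np.degrees(np.arctan2(d[1],d[0])),np.linalg.norm(d))
for i,j in((0,1),(3,2)):
    d=C[i]-C[j];print(np.degrees(np.arctan2(d[1],d[0]))-90,np.linalg.norm(d))
B=back([(255.8,186.5),(255.8,202)],.111,"wrist",o);d=B[1]-B[0];print(np.degrees(np.arctan2(d[1],d[0])))
E
```

```text
tip [[0.54398334 0.25245255 0.111     ]]
spindle top circle [[0.54499344 0.25276418 0.099     ]]
disc [[0.54216465 0.25214078 0.041     ]]
pins [0.65301884 0.28061313 0.07      ] -165.99160054310704 0.024084100390930178
14.296118438306223 0.21489761722874726
14.688072342430438 0.21512165561011592
-165.6654261168713 0.1254861108179904
-165.76470831194464 0.12695776537268164
13.956162925347837
```

Request:
send_rows:
  targets:
    - [[7.5,-50.7,-3,0,8.5],[7.5,-50.7,-3,0,8.5],[7.5,-50.7,-3,0,8.5],[7.5,-50.7,-3,0,8.5],[7.5,-50.7,-3,0,8.5],[7.5,-50.7,-3,0,8.5],[7.5,-50.7,-3,0,8.5],[7.5,-50.7,-3,0,8.5],[7.5,-50.7,-3,0,8.5],[7.5,-50.7,-3,0,8.5],[7.5,-50.7,-3,0,8.5]]

```text
clock: 3.92
eef_pos: [0.615, -0.2543, 0.2017]
tool_rot: [-0.122, 0.993, 0.0, 0.0]
ft_force: [-1.4, 0.8, -0.1]
grip_width: 0.0849
```

```bash
python3 - <<'E'
from h import *
o,im=snap("wrist","w2.png"); print(o["clock"],o["joint_pos"],o["eef_pos"],o["tool_rot"],o["ft_force"])
import pickle;pickle.dump(o,open("o2.pkl","wb"))
m=cv2.inRange(cv2.cvtColor(im,cv2.COLOR_RGB2HSV),(22,120,60),(35,255,255))
nn,l,s,c=cv2.connectedComponentsWithStats(m)
for i in range(1,nn):
    if s[i,4]>100: print(s[i],c[i])
E
```

```text
3.925 [-3.92367383e-01  5.94751239e-01  4.65076868e-01  1.44121679e+00
  5.32803518e-04 -6.37038575e-01] [ 0.6149948  -0.25432522  0.20171488] [-1.22030662e-01  9.92526294e-01  2.55228006e-04  8.98709690e-05] [-1.43104375  0.7596851  -0.0831595 ]
[245   0  28  42 486] [258.24897119  20.12139918]
[ 226  142   59   61 2628] [254.47412481 171.19254186]
```

View pics/w2.png

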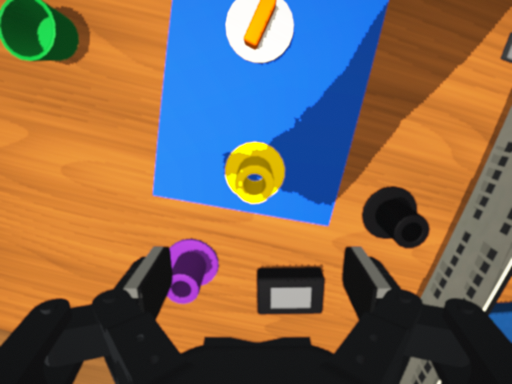

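The wrist view has the core at (255,172), the cap at (260,25), and the black look-alike to the right of the mat, well outside the jaws.

```bash
python3 - <<'E'
from h import *
import pickle;o=pickle.load(open("o2.pkl","rb"))
im=cv2.imread("pics/w2.png")
cv2.imwrite("pics/w2c.png",cv2.resize(im[135:210,215:295],None,fx=7,fy=7,interpolation=cv2.INTER_CUBIC))
cv2.imwrite("pics/w2d.png",cv2.resize(im[0:70,215:305],None,fx=7,fy=7,interpolation=cv2.INTER_CUBIC))
print("flange",back((255.3,172.3),.008,"wrist",o))
# predicted outlines
for c in((.6143,-.2555),):
    a=np.linspace(0,2*np.pi,40)
    for r,z in((.035,.008),(.02,.063),(.011,.063)):
        p=proj(np.c_[c[0]+r*np.cos(a),c[1]+r*np.sin(a),0*a+z],"wrist",o);print(r,p.min(0),p.max(0))
E
```

```text
flange [[ 0.61718022 -0.25486579  0.008     ]]
0.035 [225.09399261 139.23549264] [285.63579443 198.58896526]
0.02 [234.67689987 161.76930065] [275.57573493 201.36204927]
0.011 [243.87404725 170.96523386] [266.38098165 192.73874766]
```

View pics/w2c.png

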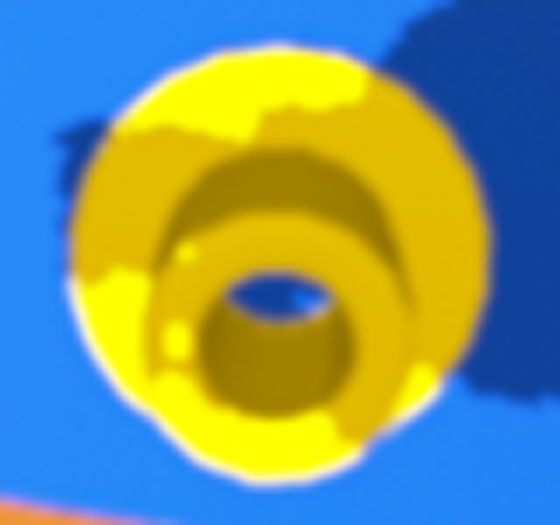

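View pics/w2d.png

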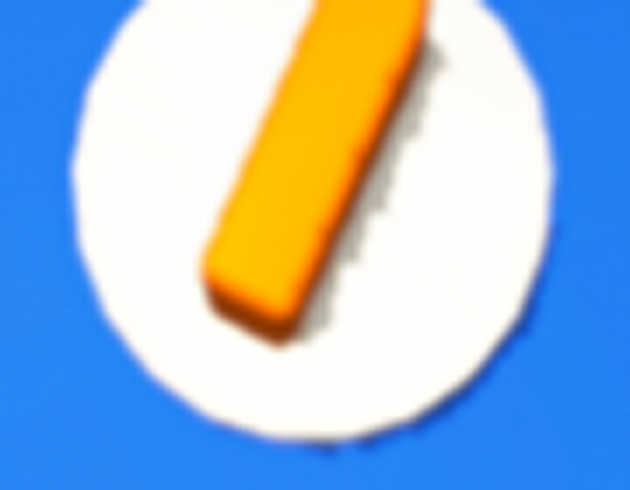

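Request:
send_rows:
  targets:
    - [[0.15,0.1,-5,0,8.5],[0.15,0.1,-10,0,8.5],[0.15,0.1,-10,0,8.5],[0.15,0.1,-10,0,8.5]]

```text
clock: 4.47
eef_pos: [0.6176, -0.2548, 0.1036]
tool_rot: [-0.122, 0.993, -0.001, 0.001]
ft_force: [-0.9, 0.3, 0.6]
grip_width: 0.0852
```

```bash
python3 - <<'E'
from h import *
o,im=snap("wrist","w3.png"); print(o["clock"],o["eef_pos"],o["tool_rot"],o["ft_force"],o["joint_vel"])
import pickle;pickle.dump(o,open("o3.pkl","wb"))
a=np.linspace(0,2*np.pi,60)
c=(.6167,-.2554)
v=im[:,:,::-1].copy()
for r,z in((.035,.008),(.02,.063),(.011,.063)):
    p=proj(np.c_[c[0]+r*np.cos(a),c[1]+r*np.sin(a),0*a+z],"wrist",o)
    for q in p: cv2.circle(v,tuple(int(x) for x in np.round(q)),0,(0,0,255),-1)
cv2.imwrite("pics/w3.png",cv2.resize(v,(768,576)))
E
```

```text
4.475 [ 0.61758362 -0.25479758  0.10360835] [-1.21547172e-01  9.92584696e-01 -6.60997883e-04  1.21215229e-03] [-0.86742891  0.25497552  0.58808692] [-0.0107182  -0.02080831  0.03750712 -0.00619027 -0.00035101 -0.00074269]
```

View pics/w3.png

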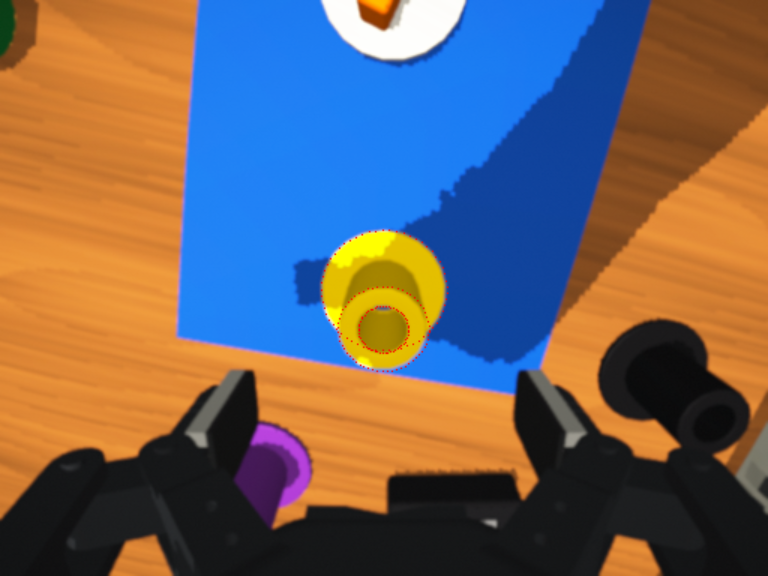

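The predicted outline matches the core at about (383,330) in the enlarged view. Now I'll descend and grip.

Request:
send_rows:
  targets:
    - [[-0.1,-0.05,-4,0,8.5],[-0.1,-0.05,-7,0,8.5],[-0.1,-0.05,-8,0,8.5],[-0.1,-0.05,-8,0,8.5],[-0.1,-0.05,-8,0,3],[-0.1,-0.05,-8,0,3],[-0.1,-0.05,-8,0,3],[-0.1,-0.05,-8,0,3],[-0.1,-0.05,-8,0,3],[-0.1,-0.05,-8,0,3],[-0.1,-0.05,-8,0,3],[-0.1,-0.05,-8,0,3]]

```text
clock: 6.02
eef_pos: [0.6163, -0.2564, 0.023]
tool_rot: [-0.121, 0.993, -0.001, 0.001]
ft_force: [-0.1, 0.8, 6.1]
grip_width: 0.0391
```

```bash
python3 - <<'E'
from h import *
o,im=snap("wrist","w4.png"); print(o["clock"],o["eef_pos"],o["tool_rot"],o["ft_force"],o["grip_width"])
E
```

```text
6.025 [ 0.61634968 -0.25640159  0.02295084] [-1.20758121e-01  9.92680882e-01 -6.82462422e-04  1.29468144e-03] [-0.14264604  0.75322253  6.12115772] 0.0390643734194231
```

View pics/w4.png

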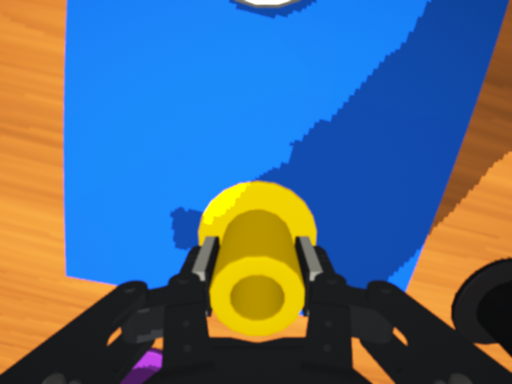

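Request:
send_rows:
  targets:
    - [[0,0,5,0,3],[0,0,11,0,3],[0,0,16,0,3],[-0.9,6.2,17,0,3],[-7.25,50.9,17,0,3],[-7.25,50.9,17,0,3],[-7.25,50.9,17,0,3],[-7.25,50.9,17,0,3],[-7.25,50.9,17,0,3],[-7.25,50.9,17,0,3],[-7.25,50.9,17,0,3],[-7.25,50.9,17,0,3]]

```text
clock: 7.58
eef_pos: [0.5414, 0.2568, 0.1907]
tool_rot: [-0.123, 0.992, 0.0, -0.0]
ft_force: [0.3, 0.2, -0.8]
grip_width: 0.0394
```

Request:
send_rows:
  targets:
    - [[0,0,0,0,3],[0,0,0,0,3],[0,0,0,0,3]]

```text
clock: 7.95
eef_pos: [0.5432, 0.2512, 0.1914]
tool_rot: [-0.119, 0.993, -0.0, -0.0]
ft_force: [-0.1, 0.1, -0.3]
grip_width: 0.0394
```

```bash
python3 - <<'E'
from h import *
o,im=snap("wrist","w5.png"); print(o["clock"],o["eef_pos"],o["tool_rot"],o["ft_force"],o["grip_width"])
import pickle;pickle.dump(o,open("o5.pkl","wb"))
snap("top","t5.png");snap("scene","s5.png")
t=cv2.imread("pics/t5.png");s=cv2.imread("pics/s5.png")
cv2.imwrite("pics/ts5.png",np.hstack([cv2.resize(t[130:250,110:220],(400,436),interpolation=2),cv2.resize(s[150:290,270:398],(399,436),interpolation=2)]))
E
```

```text
7.95 [0.54324729 0.25122516 0.19135016] [-1.19449780e-01  9.92840226e-01 -1.81436442e-04 -6.11257129e-05] [-0.06323525  0.12978924 -0.30980145] 0.039404616762044244
```

View pics/w5.png

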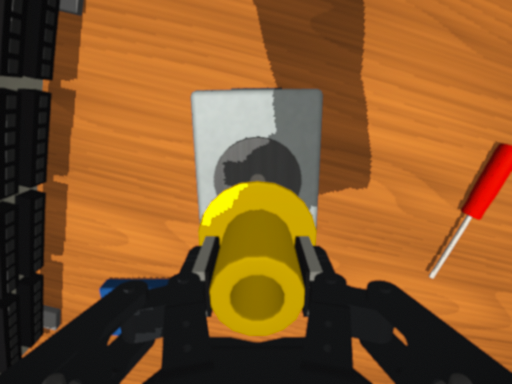

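View pics/ts5.png

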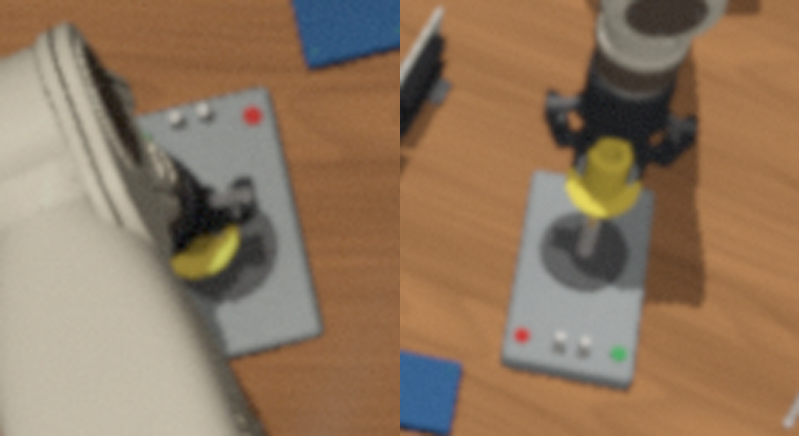

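```bash
python3 - <<'E'
from h import *
import pickle;o=pickle.load(open("o5.pkl","rb"))
im=cv2.imread("pics/w5.png");v=cv2.resize(im[160:350,170:345],None,fx=3,fy=3,interpolation=2)
T=R.from_quat(o["tool_rot"]).as_matrix();e=o["eef_pos"]
a=np.linspace(0,2*np.pi,160)
for (dx,dy),col in(((0,0),(0,0,255)),):
  for r,h in((.035,.005),(.035,0),(.02,.06),(.011,.06)):
    z=.020-h
    P=np.c_[dx+r*np.cos(a),dy+r*np.sin(a),0*a+z]@T.T+e
    p=proj(P,"wrist",o);print(r,h,p.min(0).round(1),p.max(0).round(1))
    for q in p:
        q=(q-[170,160]+.5)*3-.5;cv2.circle(v,tuple(int(x) for x in np.round(q)),0,col,-1)
cv2.imwrite("pics/w5c.png",v)
y=T[:,1];print(np.degrees(np.arctan2(y[1],y[0])))
E
```

```text
0.035 0.005 [195.5 179.6] [316.  289.5]
0.035 0 [197.1 177.4] [314.4 284.8]
0.02 0.06 [206.  252.9] [304.5 336. ]
0.011 0.06 [228.2 273.3] [282.4 318.9]
103.72069965330927
```

View pics/w5c.png

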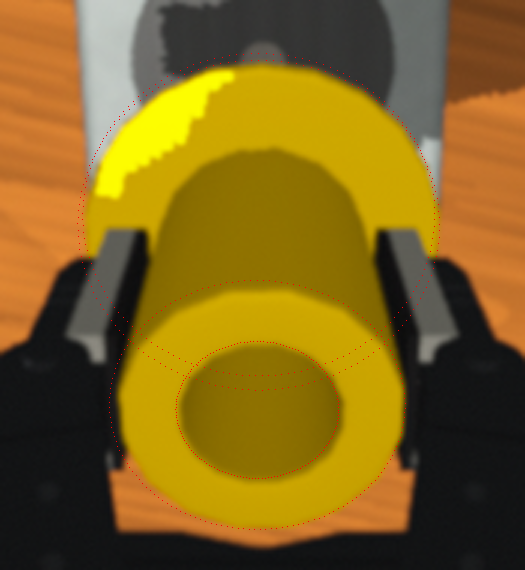

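```bash
python3 - <<'E'
from h import *
from scipy.optimize import least_squares
import pickle;o=pickle.load(open("o5.pkl","rb"))
T=R.from_quat(o["tool_rot"]).as_matrix();e=o["eef_pos"]
a=np.linspace(0,2*np.pi,361)
obs=np.array([198.7,315.7,181.3, 209.3,305,256,336, 229.3,284,274.3,320])
def pr(p):
    out=[]
    for r,h in((.035,.005),(.02,.06),(.011,.06)):
        q=proj(np.c_[p[0]+r*np.cos(a),p[1]+r*np.sin(a),0*a+p[2]-h]@T.T+e,"wrist",o)
        mn,mx=q.min(0),q.max(0)
        out+= [mn[0],mx[0],mn[1]] if r==.035 else [mn[0],mx[0],mn[1],mx[1]]
    return np.array(out)-obs
s=least_squares(pr,[0,0,.02]);print(s.x,s.fun.round(1))
c=T@s.x+e;print("core world (wrist frame)",c)
print("spindle minus core cm:",(np.array([.5439,.25245])-c[:2])*100)
E
```

```text
[-0.002086    0.00070115  0.02214761] [-1.1  0.6  1.  -0.5  0.2 -1.   0.1  1.2 -0.5  0.6 -0.5]
core world (wrist frame) [0.54510574 0.25239277 0.16920197]
spindle minus core cm: [-0.12057353  0.00572269]
```

Request:
send_rows:
  targets:
    - [[-0.03,0,-3,0,3],[-0.03,0,-5,0,3],[-0.03,0,-6,0,3],[-0.03,0,-7,0,3],[-0.03,0,-7.5,0,3],[-0.03,0,-7.5,0,3]]

```text
clock: 8.85
eef_pos: [0.5425, 0.2531, 0.1163]
tool_rot: [-0.121, 0.993, -0.0, -0.0]
ft_force: [-0.2, -0.7, -1.3]
grip_width: 0.0387
```

```bash
python3 - <<'E'
from h import *
o,im=snap("wrist","w6.png"); print(o["clock"],o["eef_pos"],o["tool_rot"],o["ft_force"],o["ft_torque"],o["grip_width"])
s=snap("scene","s6.png")[1][:,:,::-1]
cv2.imwrite("pics/w6.png",np.hstack([cv2.resize(im[130:384,150:360,::-1],(400,484)),cv2.resize(s[170:290,280:380],(400,484),interpolation=2)]))
E
```

```text
8.85 [0.54252005 0.25306622 0.11631747] [-1.20793058e-01  9.92677711e-01 -5.95000090e-06 -8.74793899e-06] [-0.22978675 -0.69248468 -1.33363157] [-0.01940752  0.02580066  0.02228433] 0.03874533922518706
```

View pics/w6.png

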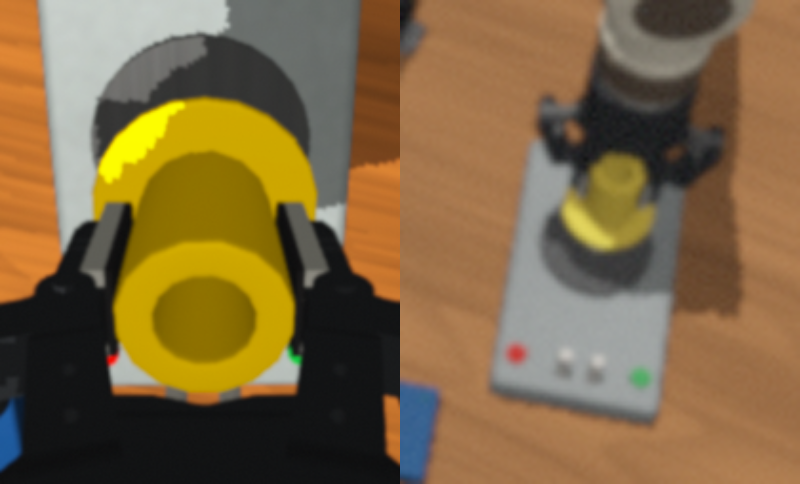

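```bash
python3 - <<'E'
from h import *
from scipy.optimize import least_squares
o=bot.get_obs();print(o["eef_pos"],o["ft_force"])
T=R.from_quat(o["tool_rot"]).as_matrix();e=np.array([.54252,.25306,.11632])
o["eef_pos"]=e
a=np.linspace(0,2*np.pi,361)
sx=210/400;sy=254/484
C=lambda x:(x+.5)*sx-.5+150
Rr=lambda y:(y+.5)*sy-.5+130
# disc
def circ(p,r,z):
    q=proj(np.c_[p[0]+r*np.cos(a),p[1]+r*np.sin(a),0*a+z],"wrist",o);return q
ob=np.array([C(92),C(310),Rr(35)])
f=lambda p:(lambda q:np.array([q[:,0].min(),q[:,0].max(),q[:,1].min()]))(circ(p,.045,.041))-ob
s=least_squares(f,[.543,.252]);print("disc",s.x,s.fun)
obs=np.array([C(93),C(317),Rr(97),C(114),C(295),Rr(241),Rr(392),C(151),C(257),Rr(276),Rr(363)])
def pr(p):
    out=[]
    for r,h in((.035,.005),(.02,.06),(.011,.06)):
        q=proj(np.c_[p[0]+r*np.cos(a),p[1]+r*np.sin(a),0*a-p[2]+h]+e,"wrist",o)
        mn,mx=q.min(0),q.max(0)
        out+= [mn[0],mx[0],mn[1]] if r==.035 else [mn[0],mx[0],mn[1],mx[1]]
    return np.array(out)-obs
s=least_squares(pr,[0,0,.02]);print(s.x,s.fun.round(1),"core",e+s.x*[1,1,-1])
E
```

```text
[0.54284603 0.25326107 0.11688857] [-0.06470111  0.52794066 -1.64857693]
disc [0.54441443 0.25295696] [-0.7914652   0.79165873  0.08718653]
[0.00168083 0.00118621 0.02195796] [-1.   0.3  1.4 -0.8  0.8 -1.2  0.7  1.5 -1.   0.3 -0.7] core [0.54420083 0.25424621 0.09436204]
```

Relative to the disc, the core is 1.3 mm too far in +y and fine in x. I'll correct that and go down gently.

Request:
send_rows:
  targets:
    - [[0,-0.12,0,0,3],[0,-0.12,-1,0,3],[0,-0.12,-2,0,3],[0,-0.12,-3,0,3],[0,-0.12,-4,0,3],[0,-0.12,-4.6,0,3],[0,-0.12,-4.8,0,3],[0,-0.12,-4.8,0,3]]

```text
clock: 9.95
eef_pos: [0.5426, 0.2519, 0.0684]
tool_rot: [-0.121, 0.993, 0.0, 0.0]
ft_force: [-0.3, -1.0, -2.7]
grip_width: 0.0394
```

Request:
send_rows:
  targets:
    - [[0,0,-0.2,0,3],[0,0,-0.4,0,3],[0,0,-0.4,0,3]]

```text
clock: 10.32
eef_pos: [0.5424, 0.2518, 0.0642]
tool_rot: [-0.121, 0.993, -0.0, -0.0]
ft_force: [-0.5, -0.5, -0.6]
grip_width: 0.039
```

Request:
send_rows:
  targets:
    - [[0,0,-0.1,0,3],[0,0,-0.2,0,3],[0,0,-0.2,0,3]]

```text
clock: 10.7
eef_pos: [0.5424, 0.2518, 0.0622]
tool_rot: [-0.121, 0.993, -0.0, -0.0]
ft_force: [-0.3, -0.2, -1.0]
grip_width: 0.0389
```

Request:
send_rows:
  targets:
    - [[0,0,-0.1,0,3],[0,0,-0.2,0,3],[0,0,-0.2,0,3]]

```text
clock: 11.08
eef_pos: [0.5425, 0.2519, 0.0609]
tool_rot: [-0.121, 0.993, 0.0, 0.0]
ft_force: [-1.6, -0.9, 4.2]
grip_width: 0.0393
```

```bash
python3 - <<'E'
from h import *
o,im=snap("wrist","w7.png"); print(o["clock"],o["eef_pos"],o["tool_rot"],o["ft_force"],o["ft_torque"],o["grip_width"])
s=snap("scene","s7.png")[1][:,:,::-1]
cv2.imwrite("pics/w7.png",np.hstack([cv2.resize(im[130:384,150:360,::-1],(400,484)),cv2.resize(s[170:290,280:380],(400,484),interpolation=2)]))
E
```

```text
11.075 [0.54250697 0.25189261 0.0609354 ] [-1.20797734e-01  9.92677118e-01  4.40401186e-05  2.11411764e-04] [-1.55072247 -0.89607525  4.22245231] [-0.1478793   0.30727791 -0.04604775] 0.03932499969800268
```

View pics/w7.png

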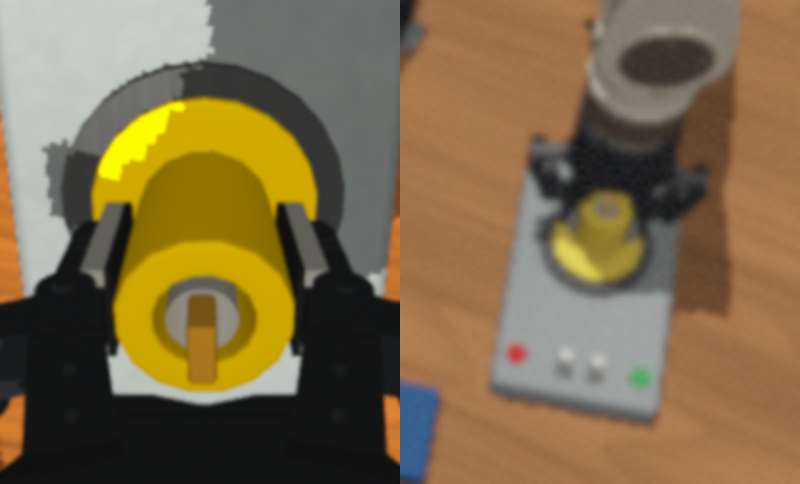

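It made contact 4 N at TCP z=0.061, with the blade sticking out of the bore, so the core is home. I'll release it and rise.

Request:
send_rows:
  targets:
    - [[0,0,0,0,6.5],[0,0,0,0,6.5],[0,0,0,0,6.5],[0,0,0,0,6.5],[0,0,1,0,6.5],[0,0,3,0,6.5],[0,0,8,0,8.5],[0,0,13,0,8.5],[0,0,16.5,0,8.5],[0,0,16.5,0,8.5],[0,0,16.5,0,8.5]]

```text
clock: 12.55
eef_pos: [0.5422, 0.2517, 0.2252]
tool_rot: [-0.121, 0.993, -0.0, -0.0]
ft_force: [-0.0, -0.3, 0.3]
grip_width: 0.085
```

```bash
python3 - <<'E'
from h import *
import pickle
o,im=snap("wrist","w8.png"); print(o["clock"],o["eef_pos"],o["tool_rot"],o["ft_force"],o["grip_width"])
pickle.dump(o,open("o8.pkl","wb"))
s=snap("scene","s8.png")[1][:,:,::-1]
cv2.imwrite("pics/w8c.png",np.hstack([cv2.resize(im[100:320,170:352,::-1],(400,484),interpolation=2),cv2.resize(s[170:290,280:380],(400,484),interpolation=2)]))
E
```

```text
12.55 [0.54220752 0.25174702 0.22516657] [-1.20804726e-01  9.92676281e-01 -2.96984885e-05 -1.33088445e-04] [-0.03065903 -0.30171944  0.30917877] 0.08500293741761589
```

View pics/w8c.png

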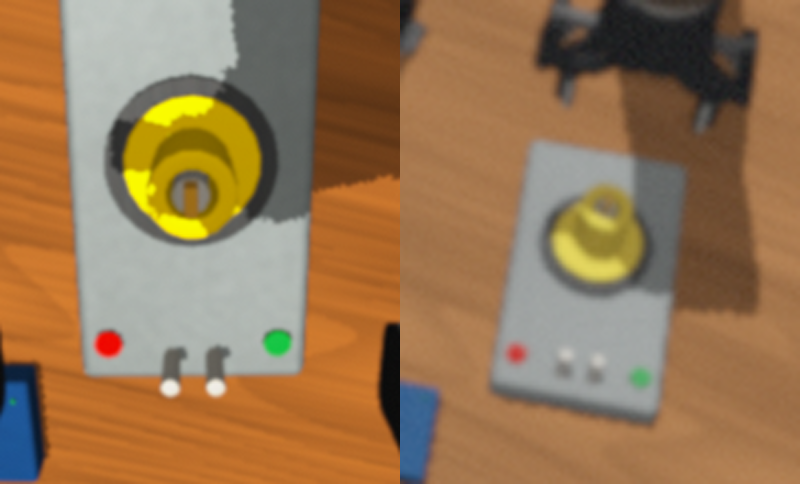

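The core sits concentric on the disc with the blade protruding, released. The next target is the cap.

Request:
send_rows:
  targets:
    - [[-7.1,-53.8,-2.5,-0.4,8.5],[-7.1,-53.8,-2.5,-0.4,8.5],[-7.1,-53.8,-2.5,-0.4,8.5],[-7.1,-53.8,-2.5,-0.4,8.5],[-7.1,-53.8,-2.5,-0.4,8.5],[-7.1,-53.8,-2.5,-0.4,8.5],[-7.1,-53.8,-2.5,-0.4,8.5],[-7.1,-53.8,-2.5,-0.4,8.5],[-7.1,-53.8,-2.5,-0.4,8.5],[-7.1,-53.8,-2.5,-0.4,8.5],[-7.1,-53.8,-2.5,-0.4,8.5],[-7.1,-53.8,-2.5,-0.4,8.5]]

```text
clock: 14.15
eef_pos: [0.4716, -0.2848, 0.2]
tool_rot: [0.078, 0.997, 0.0, -0.0]
ft_force: [-0.0, -0.1, -0.3]
grip_width: 0.0852
```

```bash
python3 - <<'E'
from h import *
import pickle
o,im=snap("wrist","w9.png"); print(o["clock"],o["joint_pos"],o["eef_pos"],o["tool_rot"],o["ft_force"],o["grip_width"])
pickle.dump(o,open("o9.pkl","wb"))
cv2.imwrite("pics/w9c.png",cv2.resize(im[130:230,200:310,::-1],None,fx=6,fy=6,interpolation=2))
w8=cv2.imread("pics/w8.png");cv2.imwrite("pics/w8d.png",cv2.resize(w8[160:215,230:285],None,fx=10,fy=10,interpolation=2))
E
```

```text
14.15 [-5.43396698e-01  3.56796065e-01  8.31657781e-02  1.29819439e+00
  2.52417313e-04 -3.87438951e-01] [ 0.47156992 -0.28476525  0.19996749] [ 7.78999237e-02  9.96961043e-01  3.43545100e-04 -4.02844267e-04] [-0.03834767 -0.12058478 -0.289703  ] 0.0852192045702987
```

View pics/w9.png

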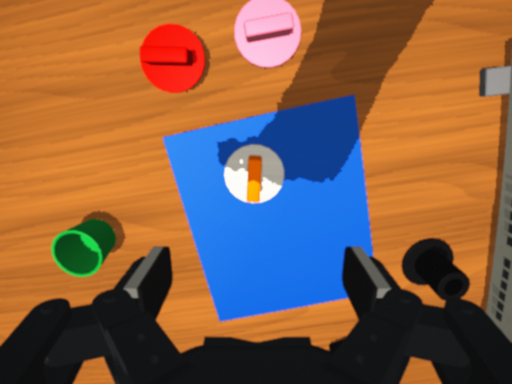

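View pics/w9c.png

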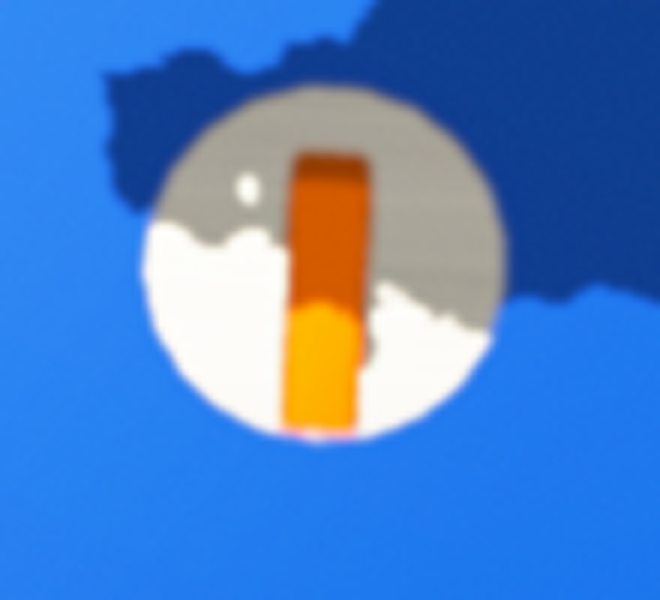

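View pics/w8d.png

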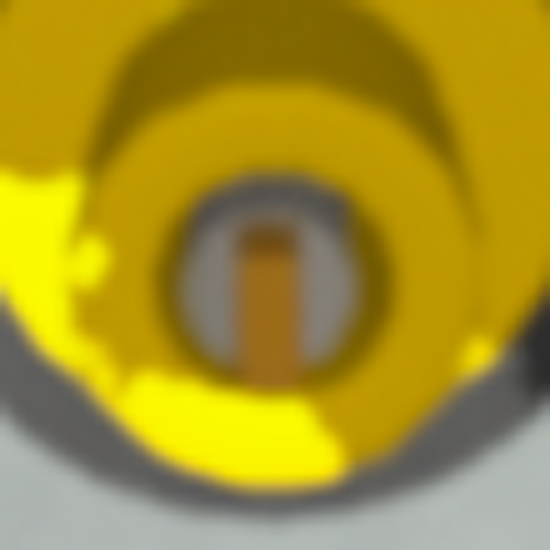

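```bash
python3 - <<'E'
from h import *
import pickle
o8=pickle.load(open("o8.pkl","rb"));o=pickle.load(open("o9.pkl","rb"))
print("tip now",back((256.4,190.0),.111,"wrist",o8))
f=lambda d:(np.array(d,float)+.5)/6-.5+[200,130]
print("flange",back(f((325,262)),.025,"wrist",o))
A=back(f([(331,178),(320,430)]),.055,"wrist",o);d=A[1]-A[0];print("bar",A.mean(0),np.linalg.norm(d),np.degrees(np.arctan2(d[1],d[0])))
E
```

```text
tip now [[0.54187178 0.25190279 0.111     ]]
flange [[ 0.46951215 -0.28713003  0.025     ]]
bar [ 0.47019565 -0.28688324  0.055     ] 0.043235825321630436 -11.484797804613596
```

Request:
send_rows:
  targets:
    - [[-0.15,-0.18,-5,-0.043,8.5],[-0.15,-0.18,-10,-0.043,8.5],[-0.15,-0.18,-10,-0.043,8.5],[-0.15,-0.18,-10,-0.043,8.5],[-0.15,-0.18,-10,-0.043,8.5]]

```text
clock: 14.82
eef_pos: [0.4719, -0.2888, 0.103]
tool_rot: [0.1, 0.995, -0.001, 0.002]
ft_force: [0.3, -0.2, 0.1]
grip_width: 0.0849
```

```bash
python3 - <<'E'
from h import *
import pickle
o,im=snap("wrist","w10.png"); print(o["clock"],o["eef_pos"],o["tool_rot"],o["ft_force"],o["grip_width"])
pickle.dump(o,open("o10.pkl","wb"))
cv2.imwrite("pics/w10c.png",cv2.resize(im[140:300,170:350,::-1],None,fx=4,fy=4,interpolation=2)[:600])
E
```

```text
14.825 [ 0.47189374 -0.28875565  0.10304921] [ 0.09996439  0.99498777 -0.00112037  0.00228236] [ 0.34528857 -0.18565749  0.14962312] 0.08494575374093886
```

View pics/w10c.png

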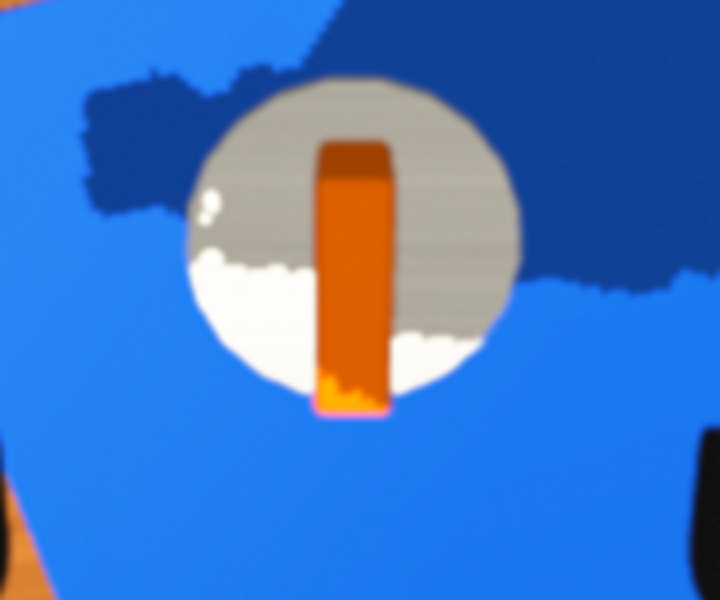

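```bash
python3 - <<'E'
from h import *
import pickle
o=pickle.load(open("o10.pkl","rb"))
f=lambda d:(np.array(d,float)+.5)/4-.5+[170,140]
print("flange",back(f((354,240)),.025,"wrist",o))
A=back(f([(355.5,180),(353,415)]),.055,"wrist",o);d=A[1]-A[0];print("bar",A.mean(0),np.linalg.norm(d),np.degrees(np.arctan2(d[1],d[0])))
y=R.from_quat(o["tool_rot"]).as_matrix()[:,1];print(np.degrees(np.arctan2(y[1],y[0]))-90)
print(bot.get_obs()["eef_pos"])
E
```

```text
flange [[ 0.46956416 -0.28675399  0.025     ]]
bar [ 0.47059526 -0.28698601  0.055     ] 0.043086822877492874 -11.922997529952768
-11.474518707506078
[ 0.47165283 -0.28872258  0.10279696]
```

Request:
send_rows:
  targets:
    - [[-0.15,0.15,-4,-0.004,8.5],[-0.15,0.15,-6.5,-0.004,8.5],[-0.15,0.15,-7.2,-0.004,8.5],[-0.15,0.15,-7.2,-0.004,8.5],[-0.15,0.15,-7.2,-0.004,4],[-0.15,0.15,-7.2,-0.004,4],[-0.15,0.15,-7.2,-0.004,4],[-0.15,0.15,-7.2,-0.004,4],[-0.15,0.15,-7.2,-0.004,4]]

```text
clock: 16.0
eef_pos: [0.4684, -0.2864, 0.0283]
tool_rot: [0.102, 0.995, -0.0, -0.0]
ft_force: [0.1, 0.3, 0.2]
grip_width: 0.04
```

Request:
send_rows:
  targets:
    - [[0,0,0,0,0.5],[0,0,0,0,0.5],[0,0,0,0,0.5],[0,0,0,0,0.5],[0,0,0,0,0.5],[0,0,0,0,0.5],[0,0,0,0,0.5]]

```text
clock: 16.88
eef_pos: [0.4685, -0.2865, 0.0283]
tool_rot: [0.102, 0.995, -0.0, 0.0]
ft_force: [0.7, -0.1, 0.5]
grip_width: 0.0131
```

```bash
python3 - <<'E'
from h import *
import pickle
o,im=snap("wrist","w11.png"); print(o["clock"],o["eef_pos"],o["tool_rot"],o["ft_force"],o["grip_width"])
pickle.dump(o,open("o11.pkl","wb"))
E
```

```text
16.875 [ 0.46853435 -0.28649702  0.02833405] [ 1.02211704e-01  9.94762665e-01 -7.17622189e-05  4.92492095e-05] [ 0.74926566 -0.0847678   0.51711619] 0.013123153165971126
```

View pics/w11.png

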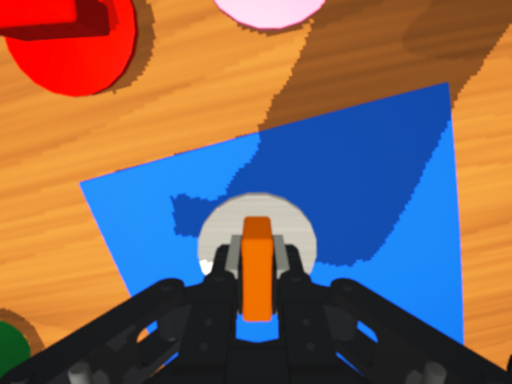

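The bar is gripped at 13.1 mm. I'll lift it, carry it over the panel and turn to the blade's yaw.

Request:
send_rows:
  targets:
    - [[0,0,4,0,0.5],[0,0,9,0,0.5],[0,0,14,0,0.5],[0.7,5,17.5,0.04,0.5],[1.4,10.4,17.5,0.1,0.5],[2.1,15.5,17.5,0.15,0.5],[2.8,20.7,17.5,0.2,0.5],[3.5,25.9,17.5,0.25,0.5],[4.2,31,17.5,0.3,0.5],[4.9,36.2,17.5,0.35,0.5],[5.6,41.4,17.5,0.4,0.5],[6.3,46.5,17.5,0.453,0.5]]

```text
clock: 18.42
eef_pos: [0.5311, 0.1803, 0.2029]
tool_rot: [-0.125, 0.992, -0.0, -0.0]
ft_force: [1.2, 0.0, -1.7]
grip_width: 0.0127
```

Request:
send_rows:
  targets:
    - [[0.5,3.5,0,0,0.5],[0.8,6,0,0,0.5],[1,7.3,0,0,0.5],[1,7.3,0,0,0.5],[1,7.3,0,0,0.5],[1,7.3,0,0,0.5],[1,7.3,0,0,0.5]]

```text
clock: 19.3
eef_pos: [0.5416, 0.2508, 0.2036]
tool_rot: [-0.123, 0.992, 0.0, 0.0]
ft_force: [0.9, -0.2, -1.5]
grip_width: 0.0132
```

```bash
python3 - <<'E'
from h import *
import pickle
o,im=snap("wrist","w12.png"); print(o["clock"],o["eef_pos"],o["tool_rot"],o["ft_force"],o["grip_width"])
pickle.dump(o,open("o12.pkl","wb"))
s=snap("scene","s12.png")[1][:,:,::-1]
cv2.imwrite("pics/w12c.png",np.hstack([cv2.resize(im[100:384,140:375,::-1],(400,484),interpolation=2),cv2.resize(s[140:260,280:380],(400,484),interpolation=2)]))
y=R.from_quat(o["tool_rot"]).as_matrix()[:,1];print(np.degrees(np.arctan2(y[1],y[0]))-90)
E
```

```text
19.3 [0.54162911 0.25077231 0.20355734] [-1.23195440e-01  9.92382420e-01  5.92014872e-06  1.22709994e-04] [ 0.91527396 -0.21353054 -1.51920069] 0.013248276901085213
14.153113256827751
```

View pics/w12c.png

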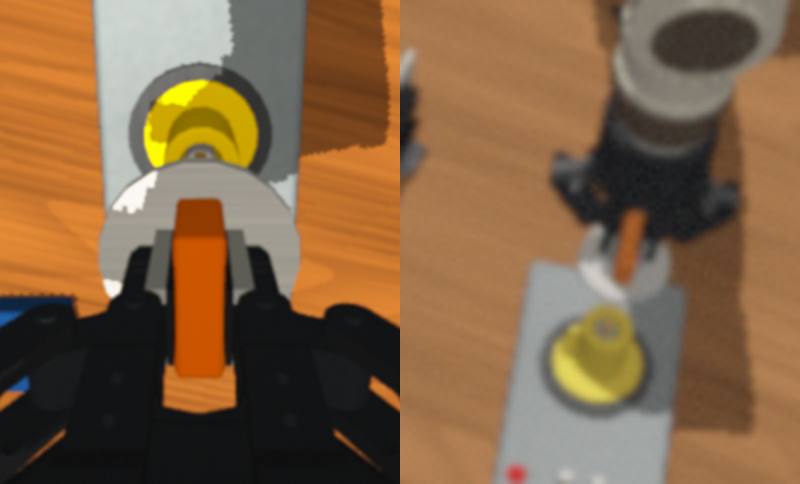

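```bash
cat > fit.py <<'E'
from h import *
from scipy.optimize import least_squares
a=np.linspace(0,2*np.pi,361)
def circfit(o,r,z,L=None,Rt=None,top=None,bot_=None,free=False):
    def f(p):
        q=proj(np.c_[p[0]+r*np.cos(a),p[1]+r*np.sin(a),0*a+(p[2] if free else z)],"wrist",o)
        res=[]
        if L is not None:res.append(q[:,0].min()-L)
        if Rt is not None:res.append(q[:,0].max()-Rt)
        if top is not None:res.append(q[:,1].min()-top)
        if bot_ is not None:res.append(q[:,1].max()-bot_)
        return res
    s=least_squares(f,list(o["eef_pos"][:2])+([z] if free else []),x_scale=.01);return s.x.round(4),np.round(s.fun,1)
E
python3 - <<'E'
from fit import *
import pickle
o=pickle.load(open("o12.pkl","rb"))
im=cv2.imread("pics/w12.png")
C=lambda x:(x+.5)*235/400-.5+140
Q=lambda y:(y+.5)*284/484-.5+100
e=o["eef_pos"]
print("disc",circfit(o,.045,.041,C(129),C(272),Q(64)))
print("core flange",circfit(o,.035,.046,C(145),C(259),Q(79)))
print("cap flange top",circfit(o,.033,e[2]-.0033,C(100),C(299),Q(162)))
print("cap flange free",circfit(o,.033,e[2]-.0033,C(100),C(299),Q(162),free=True),e)
A=back([(C(200.5),Q(236)),(C(200.5),Q(376))],e[2]+.0267,"wrist",o);d=A[1]-A[0];print("bar",A.mean(0),np.linalg.norm(d),np.degrees(np.arctan2(d[1],d[0])))
cv2.imwrite("pics/w12d.png",cv2.resize(im[130:330,190:325],None,fx=4,fy=4,interpolation=2)[:600])
E
```

```text
disc (array([0.5447, 0.253 ]), array([-0.5,  0.5,  0. ]))
core flange (array([0.5428, 0.2535]), array([-0.2,  0.2,  0. ]))
cap flange top (array([0.5446, 0.2523]), array([-1.9,  1.9,  0.2]))
cap flange free (array([0.546 , 0.2526, 0.1951]), array([ 0., -0.,  0.])) [0.54162911 0.25077231 0.20355734]
bar [0.54295432 0.25211145 0.23025734] 0.042897312459169244 14.241183923201465
```

View pics/w12d.png

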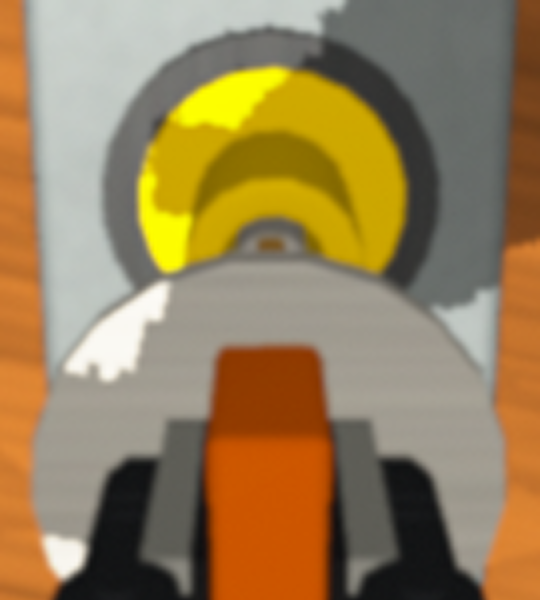

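The cap's yaw is right, but the views differ by about 1–2 mm along x. I'll view the blade from two opposite wrist orientations, since a half turn is equivalent for the cap and cancels the camera bias.

Request:
send_rows:
  targets:
    - [[2.4,0.6,0,0,0.5],[2.4,0.6,0,0,0.5],[2.4,0.6,0,0,0.5],[2.4,0.6,0,0,0.5],[2.4,0.6,0,0,0.5]]

```text
clock: 20.02
eef_pos: [0.5651, 0.2575, 0.2035]
tool_rot: [-0.124, 0.992, 0.0, -0.0]
ft_force: [0.2, -0.1, -1.6]
grip_width: 0.0131
```

```bash
python3 - <<'E'
from h import *
import pickle
o,im=snap("wrist","w13.png"); o2=bot.get_obs(); print(o["clock"],o["eef_pos"],o2["eef_pos"],o["tool_rot"])
pickle.dump(o,open("o13.pkl","wb"))
cv2.imwrite("pics/w13c.png",cv2.resize(im[130:330,190:325,::-1],None,fx=4,fy=4,interpolation=2)[:720])
E
```

```text
20.025 [0.56507844 0.2575062  0.2035321 ] [0.56514789 0.25751642 0.20349599] [-1.23851880e-01  9.92300716e-01  7.72795699e-06 -1.28305853e-06]
```

Request:
send_rows:
  targets:
    - [[-0.4,-0.1,0,0.186,0.5],[-0.8,-0.2,0,0.372,0.5],[-1.2,-0.3,0,0.558,0.5],[-1.6,-0.4,0,0.744,0.5],[-2,-0.5,0,0.93,0.5],[-2.4,-0.6,0,1.116,0.5],[-2.7,-0.7,0,1.3,0.5],[-3,-0.8,0,1.487,0.5],[-3.3,-0.9,0,1.673,0.5],[-3.6,-1,0,1.859,0.5],[-3.9,-1,0,2.045,0.5],[-4.2,-1.1,0,2.23,0.5]]

```text
clock: 21.58
eef_pos: [0.5233, 0.2466, 0.2035]
tool_rot: [0.947, -0.323, 0.0, -0.0]
ft_force: [1.3, 0.9, -0.9]
grip_width: 0.0131
```

Request:
send_rows:
  targets:
    - [[-0.2,0,0,0.186,0.5],[-0.4,-0.1,0,0.372,0.5],[-0.6,-0.1,0,0.558,0.5],[-0.6,-0.1,0,0.744,0.5],[-0.6,-0.1,0,0.9116,0.5],[-0.6,-0.1,0,0.9116,0.5],[-0.6,-0.1,0,0.9116,0.5],[-0.6,-0.1,0,0.9116,0.5],[-0.6,-0.1,0,0.9116,0.5]]

```text
clock: 22.7
eef_pos: [0.5175, 0.2456, 0.2033]
tool_rot: [0.992, 0.123, 0.0, -0.0]
ft_force: [0.4, -0.2, -2.0]
grip_width: 0.0129
```

```bash
python3 - <<'E'
from h import *
import pickle
o,im=snap("wrist","w14.png"); o2=bot.get_obs(); print(o["clock"],o["joint_pos"],o["eef_pos"],o2["eef_pos"],o["tool_rot"])
pickle.dump(o,open("o14.pkl","wb"))
cv2.imwrite("pics/w14c.png",cv2.resize(im[130:330,190:325,::-1],None,fx=4,fy=4,interpolation=2)[:720])
y=R.from_quat(o["tool_rot"]).as_matrix()[:,1];print(np.degrees(np.arctan2(y[1],y[0]))-90)
E
python3 -c "
import cv2,numpy as np
for n in('13','14'):
    i=cv2.imread('pics/w%sc.png'%n);print(i.shape);cv2.imwrite('pics/w%sc.png'%n,i[:600])"
```

```text
22.7 [ 4.43063544e-01  3.97885189e-01  1.52695562e-01  1.32559475e+00
  8.64437299e-06 -2.94608366e+00] [0.51747202 0.24555811 0.20331681] [0.51746768 0.24554185 0.20330182] [ 9.92349368e-01  1.23461458e-01  4.31644675e-06 -5.97926547e-06]
-165.8161687778404
(720, 540, 3)
(720, 540, 3)
```

View pics/w13c.png

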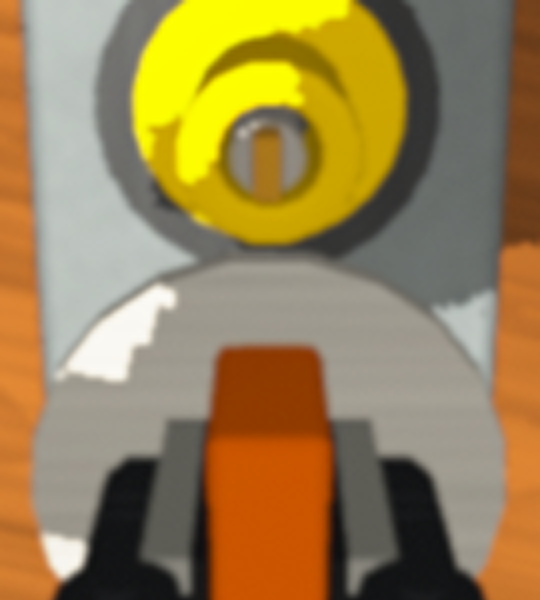

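View pics/w14c.png

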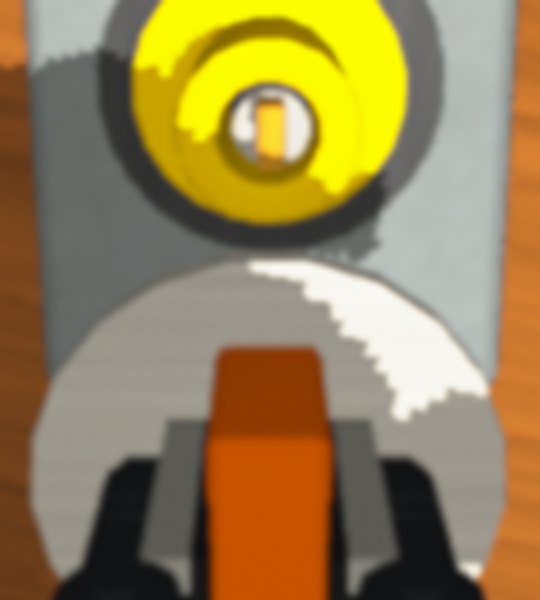

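```bash
python3 - <<'E'
from h import *
import pickle
f=lambda d:(np.array(d,float)+.5)/4-.5+[190,130]
tp=[]
for n,uv in((13,(268,168)),(14,(271.3,135.5))):
    o=pickle.load(open(f"o{n}.pkl","rb"));e=o["eef_pos"];T=R.from_quat(o["tool_rot"]).as_matrix()
    p=back(f(uv),.111,"wrist",o)[0];tp.append(p);print(n,"tip world",p.round(5),"tool",(T.T@(p-e)).round(4))
    b=back([( -.5+140+201*235/400,-.5+100+236.5*284/484),(-.5+140+201*235/400,-.5+100+376.5*284/484)],e[2]+.0267,"wrist",o).mean(0)
    print("  bar tool",(T.T@(b-e)).round(4), "bar world",b.round(5))
print("mean",np.mean(tp,0))
E
```

```text
13 tip world [0.54387 0.25142 0.111  ] tool [ 0.0221 -0.0007  0.0925]
  bar tool [-0.0013 -0.0002 -0.0267] bar world [0.56636 0.25765 0.23023]
14 tip world [0.54535 0.25264 0.111  ] tool [ 0.0288 -0.      0.0923]
  bar tool [-0.0013 -0.0002 -0.0267] bar world [0.51619 0.24542 0.23002]
mean [0.54460953 0.25202829 0.111     ]
```

Averaging the two opposite views puts the spindle at (0.5446, 0.2520), with the cap 2.1 mm behind the TCP along the bar. This agrees with the TCP logged when the core seated. I'll centre the cap, then lower it.

Request:
send_rows:
  targets:
    - [[1.5,0.35,0,0,0.5],[2.9,0.7,0,0,0.5],[2.9,0.7,0,0,0.5],[2.9,0.7,0,0,0.5],[2.9,0.7,-2,0,0.5],[2.9,0.7,-3.5,0,0.5],[2.9,0.7,-4.3,0,0.5],[2.9,0.7,-4.7,0,0.5],[2.9,0.7,-4.7,0,0.5],[2.9,0.7,-4.7,0,0.5]]

```text
clock: 24.0
eef_pos: [0.5469, 0.2527, 0.1569]
tool_rot: [0.992, 0.124, 0.001, -0.0]
ft_force: [-0.3, 1.1, -0.6]
grip_width: 0.0129
```

```bash
python3 - <<'E'
from h import *
import pickle
o,im=snap("wrist","w15.png"); print(o["clock"],o["eef_pos"],o["tool_rot"],o["ft_force"],o["grip_width"])
pickle.dump(o,open("o15.pkl","wb"))
s=snap("scene","s15.png")[1][:,:,::-1]; s=bot.get_obs() and s
cv2.imwrite("pics/w15c.png",np.hstack([cv2.resize(im[100:384,140:375,::-1],(400,484),interpolation=2),cv2.resize(s[185:265,295:361],(400,484),interpolation=2)]))
E
```

```text
24.0 [0.54687285 0.25271747 0.15690656] [ 9.92311623e-01  1.23763179e-01  5.38032194e-04 -1.71633868e-04] [-0.29579949  1.14594182 -0.59381702] 0.012913203774123224
```

View pics/w15c.png

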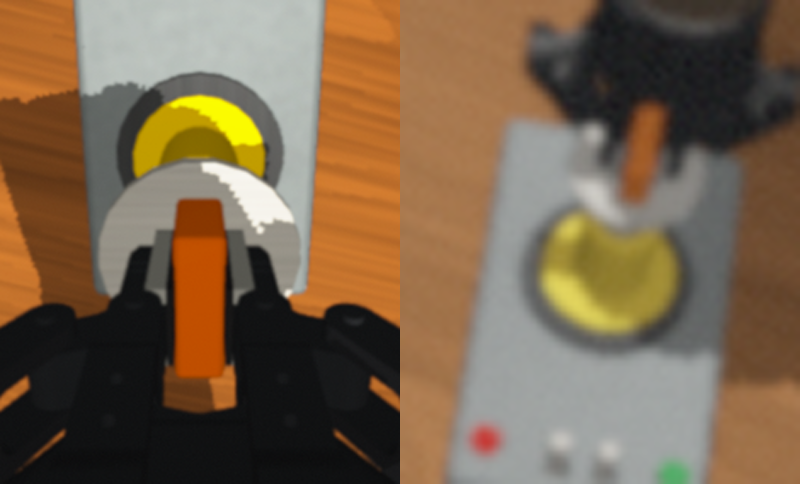

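Request:
send_rows:
  targets:
    - [[0,0,-0.4,0,0.5],[0,0,-0.8,0,0.5],[0,0,-1,0,0.5],[0,0,-1,0,0.5],[0,0,-1,0,0.5],[0,0,-1,0,0.5]]

```text
clock: 24.85
eef_pos: [0.5466, 0.2526, 0.1465]
tool_rot: [0.992, 0.124, 0.0, -0.0]
ft_force: [0.3, 0.4, -1.4]
grip_width: 0.0129
```

```bash
python3 - <<'E'
from fit import *
import pickle
o,im=snap("wrist","w16.png"); print(o["clock"],o["eef_pos"],o["tool_rot"],o["ft_force"],o["grip_width"],np.abs(o["joint_vel"]).max())
T=R.from_quat(o["tool_rot"]).as_matrix();print("tilt deg",np.degrees(np.arccos(-T[2,2])),"yaw",np.degrees(np.arctan2(-T[1,1],-T[0,1]))-90)
s=snap("scene","s16.png")[1][:,:,::-1]; print(bot.get_obs()["eef_pos"])
# overlay model in scene: cap at est, with blade/spindle/core
e=o["eef_pos"]; v=cv2.resize(s[175:265,285:375],None,fx=6,fy=6,interpolation=2)
w=im[:,:,::-1].copy()
def draw(P,col):
    for q in proj(P,"scene"):
        q=(q-[285,175]+.5)*6-.5;cv2.circle(v,tuple(int(x) for x in np.round(q)),1,col,-1)
u=T[:,0];c=e-.0021*u; b=np.linspace(0,2*np.pi,80)
for z in(.016,.022): draw(np.c_[c[0]+.033*np.cos(b),c[1]+.033*np.sin(b),0*b+e[2]-.0253+z],(0,0,255))
t=np.linspace(-.022,.022,20);draw(c+np.outer(t,u)+[0,0,-.0253+.052],(255,0,255))
sp=(.5446,.2520)
for r,z in((.035,.046),(.045,.041),(.02,.101)): draw(np.c_[sp[0]+r*np.cos(b),sp[1]+r*np.sin(b),0*b+z],(0,255,0))
cv2.imwrite("pics/s16c.png",v)
E
```

```text
24.85 [0.54660621 0.25261195 0.14647985] [ 9.92311591e-01  1.23764598e-01  1.66040150e-04 -6.40437287e-05] [ 0.26415379  0.37243008 -1.43660233] 0.012892714154939465 0.0020930177792500087
tilt deg 0.020393090282602503 yaw 14.218838006817137
[0.54657989 0.25260855 0.1464771 ]
```

View pics/s16c.png

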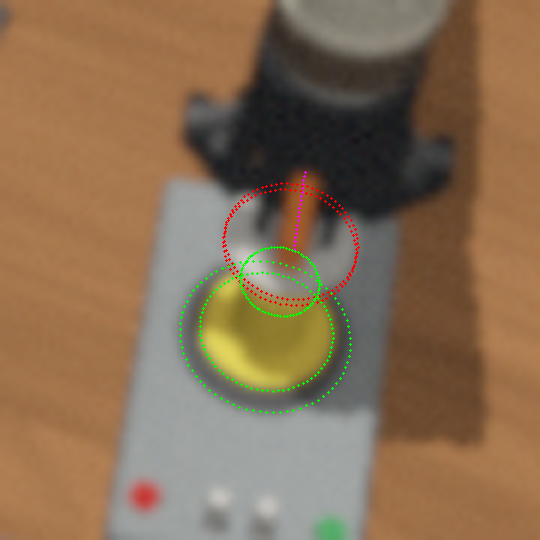

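View pics/w16.png

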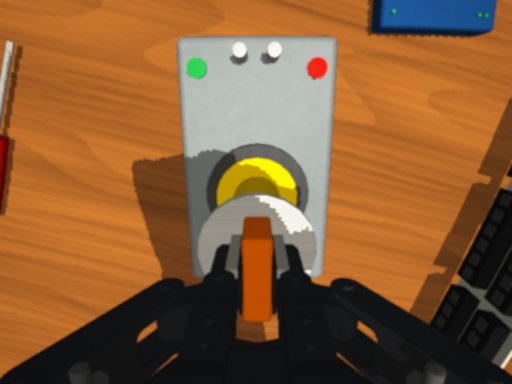

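The overlay in the scene view fits both the cap (red) and the disc and core flange (green). The air gap is about 10.2 mm, tilt 0.02°, yaw 14.2°, and the force is just the cap's weight. I'm handing in.

```bash
python3 - <<'E'
from workcell import bot
bot.job_done(); o=bot.get_obs(); print(o["clock"],o["eef_pos"],o["grip_width"],o["ft_force"])
E
```

```text
the job is handed in; nothing more can be done
the job is handed in; nothing more can be done
```

I fitted the yellow core on the spindle and released it. I then carried the aluminium cap over the panel and handed the job in with the cap still gripped above the blade, at about 25 s of the 64 s allowed.

- **Core:** It touched down at the height expected for fully home, with about 4 N upward on the wrist. After release, the pictures showed it concentric on the dark disc with the blade standing out of its bore.
- **Cap:** I estimate about 10.2 mm of air above the blade, from the arm height when I gripped the cap on the mat. The gap itself could not be measured directly in a picture.
- **Alignment:** Tilt was 0.02°. The bar was at 14.2°, against 14.0 to 14.7° measured for the winder. By my estimate the cap is centred to within about 1 mm. The scene picture agrees with this to about a pixel.
- **Contact:** The wrist force at the end was only the cap's weight, so nothing is touching. I did not take a separate picture at the end to check that the other things on the bench were unmoved.

**One disagreement:** single camera views gave the spindle's position up to 2 to 3 mm apart along the winder's length. I settled it by averaging two wrist views taken half a turn apart, which matched the arm position logged when the core seated. Handing in gives no verdict, and the robot returned no readings after it.

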